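# Show the customer the blue torch and its price, and call the seller

## Robot

A 6-joint arm with a two-finger parallel gripper is mounted at the origin on the work surface. World frame = base frame: x ahead of the robot, y to its left, z up, the work surface at z = 0. Lengths are in m, angles in rad, forces in N, time in s.
With the tool pointing down it reaches from about 0.35 to 0.975 m from the base axis. Payload 17.4 kg.
Tool frame: the origin (TCP) lies at the very end of the fingers, on their centre line; the grasp point (between the pads) lies 19 mm behind it; x points along the fingers, y is the direction in which the jaws open and shut, and the axes are right-handed (so a half turn about x gives the same grasp; the last joint's range is limited). The gripper opens to 85 mm and grips with 20 to 120 N. Pads are 22 mm wide; open, the fingers measure 114 mm over their backs; the gripper's body (76 mm by 85 mm) begins 54 mm behind the grasp point. The pads swing forward as they close: fully open they stand 13 mm farther back than shut.
Start: joints at [-1.292, 0.116, 1.442, -0, 1.584, -0.038], TCP at [0.21, -0.641, 0.231] pointing down, gripper open.
Joint ranges: [-2.83, 2.83], [-0.83, 2.19], [0.07, 2.5], [-1.14, 4.28], [0.01, 3], [-2.97, 2.97]. Speed limits (rad/s): [1.89, 1.89, 2.22, 3.14, 3.14, 3.14].

## Interface

Orientations are given as a rotation vector (axis times angle).
In Python, from station import bot gives the robot as it stands.
- The arm moves only by the shell command python3 -m inch 'ROWS' [FORCE]. ROWS is JSON, a list of rows, each a list of 3 entries, a list of its own where there are three numbers: the turn, a rotation vector about the tool's x, y, z in degrees, then the shift along the tool's x, y, z in mm, then the closure, from 0 (fully open) to 1 (shut). A call has 1 to 20 rows; each row is the pose to reach, as a shift and turn from the pose commanded when the call began, along the tool's axes at that moment; what a row does not reach only later rows make up. A row lasts 1/12 s, in which the tool goes at most 41.7 mm and 7.16 degrees, less where a joint would pass 70% of its speed; a pose out of reach is approached as far as the arm can. A call with a gripper value outside its range is refused whole. The fingers move at their own pace and stop on an object; FORCE is the grip in N (left out, the last holds). Time passes only in rows, so rows that repeat a pose let the fingers close. It gives the time, the measured TCP pose, the force and the opening at its end, in the units of the state.
- bot.get_obs(): the state, without advancing time (a new reading comes with each control period).
- bot.read_camera(name): name is "scene" or "side" or "wrist"; returns a dict with "color" (480x640x3 uint8, red, green, blue), "depth" (480x640 float32, m along the optical axis (not along the pixel's ray), 0 where there is no reading), "intrinsics" (3x3 intrinsics, pixels), "rvec" (rotation vector, rad) and "tvec" (3), from world to camera coordinates, as OpenCV has them. Camera axes: x right, y down, z forward; pixel columns grow to the right and rows downward; lengths in m; the calibration is good to about 2 mm. The wrist camera is an equidistant fisheye: a pixel r from the principal point sees the ray r / f radians off the axis. A picture is of the moment at which its call begins.
- bot.hand_in(): hands the job in, once; it reports no verdict.
The state is a dict: "t": time; "q": joint angles; "dq": joint speeds; "effort": joint torques, N m; "tcp_pos": TCP position; "ee_rot": TCP orientation; "force": force on the tool from outside, world axes, zero at the start; "torque": the same for the moment, N m; "gripper_width": opening from 0.0 (shut) to 1.0 (fully open).
Only numpy, scipy, OpenCV 4.12 (cv2) and the standard library are available. Lean on these libraries where they do the work, as an engineer would, in place of code of your own. Each camera call takes 0.05 s, during which the arm holds its last target.

## Task

A customer at the market stall wants the blue torch: point down at its middle with your fingertips about three centimetres above it and hold there for two seconds, then point at the middle of the yellow price card in the same way for two seconds, and then press the red call button fully down to call the seller, let it spring back and draw clear. Press nothing but the button: the articles and their tray, the cards, the tin and the mug must not be touched, shifted or picked up. On the way, pass high over the other articles and cards (fingertips a hand's breadth above them), so that it never looks as if you point at one of them.

Things in the scene. Friction and masses are not known exactly. Their poses are not given: they have to be found in the camera images.
- blue_torch_mid (a point): The torch to point at: a blue flashlight lying in the cardboard tray, 130 mm long, barrel 32 mm thick, head and tail 40 mm thick, with black bands. This point is the middle of its barrel, on the axis: 16 mm below the barrel's top and 20 mm above the tray's floor. x runs along the torch to the lens. Its z axis points up.
- blue_torch: The same blue torch; origin under its middle, on the tray's floor (20 mm below the point above).
- orange_torch_mid (a point): Middle of the orange torch, the same in shape and size as the blue one, in the tray. Not to be pointed at. Its z axis points up.
- orange_torch: The orange torch; origin under its middle.
- padlock_mid (a point): Middle of a brass padlock lying flat in the tray, 87 by 50 mm, 22 mm thick; half-way up. Its z axis points up.
- padlock: The padlock; origin on its underside.
- bike_bell_mid (a point): Middle of a steel bicycle bell (dome 58 mm across, 43 mm high) in the tray, half-way up. Its z axis points up.
- bike_bell: The bicycle bell; origin under its centre.
- tape_measure_mid (a point): Middle of a green and black tape measure in the tray, 75 by 36 mm, 50 mm high; half-way up. Its z axis points up.
- tape_measure: The tape measure; origin under its centre.
- card_yellow_face (a point): The price card to point at: a low sloping plaque, yellow with a white border and two black dots, 60 mm (x) by 84 mm (y), on the table between the tray and the robot. This point is the middle of its sloping face, 24 mm above the table; the upper edge (towards the robot) is 35 mm above the table. Its z axis points up.
- card_yellow: The yellow price card; origin under its centre, on the table.
- card_green_face (a point): Middle of the face of the green price card (one black dot), same shape. Not to be pointed at. Its z axis points up.
- card_green: The green price card; origin under its centre.
- card_red_face (a point): Middle of the face of the red price card (three black dots), same shape. Not to be pointed at. Its z axis points up.
- card_red: The red price card; origin under its centre.
- call_button_top (a point): Centre of the top of the red call button, 44 mm across, in a grey housing fixed to the table at the left or right side of the price cards. Pressed straight down; it moves down with the button.
- call_button (a joint): Travel of the call button in m: 0 is up, 0.007 fully down. It springs back; fully down takes 5 N.
- tray: Shallow cardboard display tray fixed to the table, 180 mm (x) by 430 mm (y), walls 40 mm high, holding five articles side by side in any order, about 85 mm apart. Origin under its centre.
- cash_tin: Blue round tin, 68 mm across, 60 mm high, on the other side from the button; origin under its centre.
- mug: White mug, 80 mm across, 90 mm high, to the left of the tray; origin under its centre.
There are look-alikes about, which are no part of the job. What is meant by the orange_torch is not purple, and is the larger of those in its own colour. Leave any brown look-alike of the cash_tin alone.

How it is judged:
On the way, in this order (a step that is already met when the one before it is completed fails the run):
1. the fingertips point at the blue torch: grasp point within 30 mm of its middle seen from above, fingertips within about 65 mm above it, for 1.5 s (horizontal distance between the grasp point and blue_torch_mid below 0.03 m and z of the grasp point in the frame of blue_torch_mid between 0.034 and 0.102 m), for 1.5 s.
2. the fingertips point at the yellow price card in the same way for 1.5 s (horizontal distance between the grasp point and card_yellow_face below 0.03 m and z of the grasp point in the frame of card_yellow_face between 0.02 and 0.092 m), for 1.5 s.
3. the call button is pressed at least 5.5 of its 7 mm (value of joint call_button above 0.0055 m), for 0.05 s.
At the end, for the whole second after the job is handed in: The call button is up again (within 1.5 mm) and every article, card, the tin and the mug stands at rest within 8 mm of where it began (value of joint call_button below 0.0015 m and distance of each of blue_torch, orange_torch, padlock, bike_bell, tape_measure, card_yellow, card_green, card_red, cash_tin, mug from where it was at the start of the episode below 0.008 m and linear speed of each of blue_torch, orange_torch, padlock, bike_bell, tape_measure, card_yellow, card_green, card_red, cash_tin, mug below 0.02 m/s); the robot touches nothing.
It fails at once if the robot touches an article, a card, the tray, the tin or the mug (more than 0.4 N) (contact force between any of the fingers, the arm and blue_torch above 0.4 N or contact force between any of the fingers, the arm and orange_torch above 0.4 N or contact force between any of the fingers, the arm and padlock above 0.4 N or contact force between any of the fingers, the arm and bike_bell above 0.4 N or contact force between any of the fingers, the arm and tape_measure above 0.4 N or contact force between any of the fingers, the arm and card_yellow above 0.4 N or contact force between any of the fingers, the arm and card_green above 0.4 N or contact force between any of the fingers, the arm and card_red above 0.4 N or contact force between any of the fingers, the arm and cash_tin above 0.4 N or contact force between any of the fingers, the arm and mug above 0.4 N or contact force between any of the fingers, the arm and tray above 0.4 N).
It fails at once if an article, a card, the tin or the mug is shifted or lifted by more than 8 mm (distance of any of blue_torch, orange_torch, padlock, bike_bell, tape_measure, card_yellow, card_green, card_red, cash_tin, mug from where it was at the start of the episode above 0.008 m).
It fails at once if the robot points at a wrong article or card (grasp point within 30 mm of its middle seen from above and less than 80 mm above it) ((horizontal distance between the grasp point and orange_torch_mid below 0.03 m and z of the grasp point in the frame of orange_torch_mid between -0.05 and 0.08 m) or (horizontal distance between the grasp point and padlock_mid below 0.03 m and z of the grasp point in the frame of padlock_mid between -0.05 and 0.08 m) or (horizontal distance between the grasp point and bike_bell_mid below 0.03 m and z of the grasp point in the frame of bike_bell_mid between -0.05 and 0.08 m) or (horizontal distance between the grasp point and tape_measure_mid below 0.03 m and z of the grasp point in the frame of tape_measure_mid between -0.05 and 0.08 m) or (horizontal distance between the grasp point and card_green_face below 0.03 m and z of the grasp point in the frame of card_green_face between -0.05 and 0.08 m) or (horizontal distance between the grasp point and card_red_face below 0.03 m and z of the grasp point in the frame of card_red_face between -0.05 and 0.08 m)).
It also fails if it takes over 61 s, if anything falls off the work surface, if the arm or the gripper's body presses on something with over 40 N, if the wrist force passes 120 N, or if a joint passes its speed limit or range.

## Working session

There is one attempt and no reset: what is moved stays moved. The work goes in short steps, Python scripts to look and compute and a shell command to move; the robot and the scene stay as the last step left them, time stands still between calls to the robot, and variables do not carry over. Pictures are saved under pics/ and viewed, and the job is handed in when it is done.

```bash
mkdir -p pics; ls; cat > h.py <<'E'
import numpy as np,cv2,pickle
from station import bot
def grab(n):
    d=bot.read_camera(n); pickle.dump(d,open(f'pics/{n}.pkl','wb')); cv2.imwrite(f'pics/{n}_%s.png'%int(bot.get_obs()['t']*100),d['color'][:,:,::-1]); return d
def cloud(d):
    K=d['intrinsics'];v,u=np.mgrid[:480,:640];z=d['depth']
    P=np.stack([(u-K[0,2])/K[0,0]*z,(v-K[1,2])/K[1,1]*z,z],-1)
    R=cv2.Rodrigues(np.array(d['rvec'],float))[0]
    return (P-np.array(d['tvec']).reshape(3))@R
E
python3 - <<'E'
from h import *
for n in('scene','side'):
    d=grab(n);print(n,d['intrinsics'],d['rvec'],d['tvec'])
print(bot.get_obs())
E
ls pics
```

```text
pics
scene [[531.30539334   0.         320.60279744]
 [  0.         531.30539334 243.31144841]
 [  0.           0.           1.        ]] [ 1.58676995  1.93587627 -0.81361766] [ 0.03766284 -0.25825528  1.43237333]
side [[545.40145738   0.         323.05423385]
 [  0.         545.40145738 244.75751331]
 [  0.           0.           1.        ]] [ 0.10233809 -2.79223709  1.31573006] [0.45547462 0.02216211 1.3978367 ]
{'t': 0.1, 'q': array([-1.29182960e+00,  1.16451626e-01,  1.44218271e+00, -9.04923809e-06,
        1.58397416e+00, -3.78191868e-02]), 'dq': array([-0.00080367, -0.00101851, -0.00152973,  0.00017713,  0.00096789,
        0.00081415]), 'effort': array([ 2.02693998e-03, -7.33662772e+01, -6.33792257e+01,  3.51103961e-05,
        5.24962874e-03, -2.66153427e-05]), 'tcp_pos': array([ 0.21020557, -0.64127017,  0.23063659]), 'ee_rot': array([ 2.05062934,  0.32861674, -2.05090175]), 'force': array([0.58175524, 0.64334664, 0.97802953]), 'torque': array([ 0.01866509,  0.04072695, -0.00094179]), 'gripper_width': 1.0004509501271757}
scene.pkl
scene_5.png
side.pkl
side_10.png
```

View pics/scene_5.png

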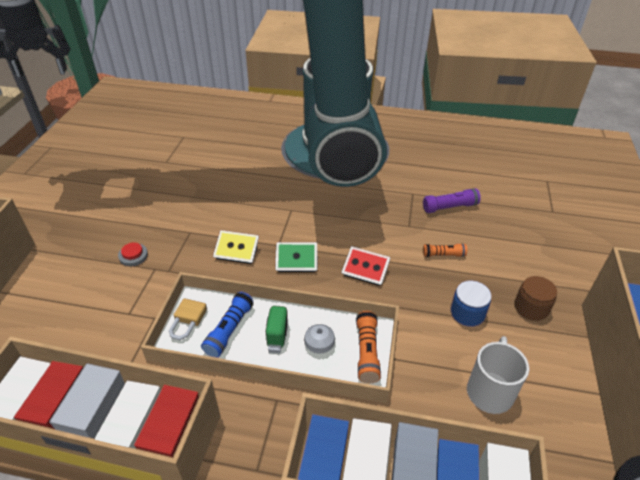

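View pics/side_10.png

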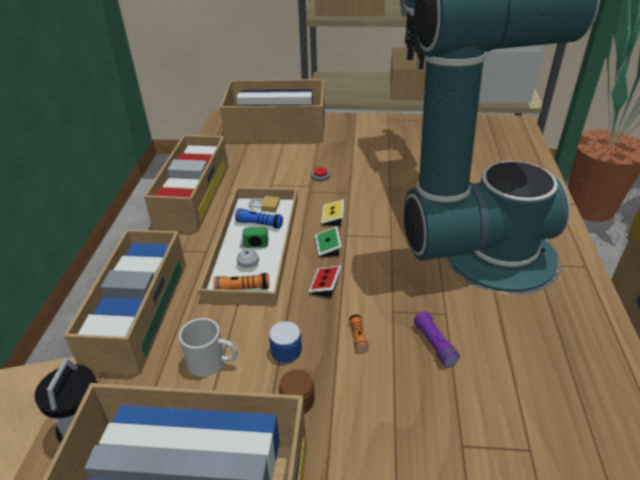

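The scene view shows the blue torch in the tray at (228,324), the yellow card at (236,247) and the red button at (132,251). The orange torch meant is the one in the tray at (368,346). The small orange torch at (444,250), the purple one at (452,201) and the brown tin at (536,298) are look-alikes. Next I measure positions and make one enlarged crop.

```bash
cat > m.py <<'E'
from h import *
# scene rois (u0,v0,u1,v1), hsv range
R={'scene':{'blue':((195,285,258,360),(105,120,40),(130,255,255)),'yellow':((205,225,265,270),(22,120,90),(35,255,255)),
 'green':((270,238,322,276),(55,100,40),(85,255,255)),'red':((335,242,395,288),(170,120,60),(180,255,255)),'button':((112,236,152,270),(170,120,60),(180,255,255)),
 'orange':((350,305,390,385),(3,140,60),(18,255,255)),'tape':((262,300,292,355),(55,100,30),(85,255,255)),'lock':((165,295,208,342),(15,100,60),(28,255,255))},
 'side':{'blue':((230,200,290,235),(105,120,40),(130,255,255)),'yellow':((315,195,350,228),(22,120,90),(35,255,255)),'button':((305,160,335,185),(170,120,60),(180,255,255))}}
for n in R:
    d=pickle.load(open(f'pics/{n}.pkl','rb'));W=cloud(d);hsv=cv2.cvtColor(d['color'],cv2.COLOR_RGB2HSV)
    for k,((a,b,c,e),lo,hi) in R[n].items():
        m=np.zeros((480,640),np.uint8);m[b:e,a:c]=cv2.inRange(hsv,lo,hi)[b:e,a:c]
        if k in('red','button'): m[b:e,a:c]|=cv2.inRange(hsv,(0,120,60),(8,255,255))[b:e,a:c]
        if k in('yellow','green','red'): # fill dots
            c_,_=cv2.findContours(m,0,2);cv2.drawContours(m,[max(c_,key=cv2.contourArea)],-1,255,-1)
        s=(m>0)&(d['depth']>0);p=W[s]
        print(n,k,s.sum(),'med',p.mean(0).round(3),'min',np.percentile(p,2,0).round(3),'max',np.percentile(p,98,0).round(3))
        r=cv2.minAreaRect((p[:,:2]*1000).astype(np.float32));print('   rect',np.round(r[0]),np.round(r[1]),round(r[2]))
d=pickle.load(open('pics/scene.pkl','rb'))['color'][:,:,::-1]
cv2.imwrite('pics/crop1.png',cv2.resize(d[220:380,100:300],None,fx=3.7,fy=3.7,interpolation=2))
E
python3 m.py
```

```text
scene blue 903 med [ 0.646 -0.081  0.038] min [ 0.585 -0.105  0.026] max [ 0.705 -0.06   0.046]
   rect [642. -83.] [ 35. 129.] 78
scene yellow 685 med [ 0.441 -0.135  0.025] min [ 0.418 -0.169  0.016] max [ 0.463 -0.101  0.034]
   rect [ 440. -136.] [72. 50.] 89
scene green 736 med [ 0.445 -0.003  0.025] min [ 0.42  -0.038  0.016] max [0.47  0.031 0.034]
   rect [444.  -4.] [51. 71.] 12
scene red 786 med [0.441 0.141 0.025] min [0.415 0.106 0.016] max [0.465 0.176 0.034]
   rect [441. 141.] [73. 53.] 82
scene button 289 med [ 0.495 -0.346  0.021] min [ 0.453 -0.369  0.   ] max [ 0.515 -0.326  0.026]
   rect [ 483. -355.] [74. 41.] 38
scene orange 843 med [0.64 0.17 0.04] min [0.579 0.149 0.032] max [0.701 0.193 0.046]
   rect [628. 168.] [150.  34.] 10
scene tape 634 med [0.645 0.007 0.05 ] min [ 0.609 -0.009  0.025] max [0.667 0.022 0.057]
   rect [637.   6.] [62. 32.] 7
scene lock 605 med [ 0.626 -0.169  0.026] min [ 0.603 -0.212  0.012] max [ 0.645 -0.142  0.04 ]
   rect [ 621. -194.] [110.  57.] 74
side blue 438 med [ 0.639 -0.073  0.033] min [ 0.578 -0.091  0.018] max [ 0.7   -0.055  0.044]
   rect [640. -76.] [ 29. 129.] 79
side yellow 226 med [ 0.442 -0.134  0.023] min [ 0.421 -0.169  0.014] max [ 0.463 -0.1    0.032]
   rect [ 442. -136.] [44. 77.] 1
side button 106 med [ 0.495 -0.341  0.02 ] min [ 0.476 -0.364  0.011] max [ 0.514 -0.324  0.026]
   rect [ 499. -359.] [38. 75.] 13
```

```bash
python3 - <<'E'
from h import *
d=pickle.load(open('pics/scene.pkl','rb'));W=cloud(d)
for u,v in [(320,330),(100,300),(200,270),(186,310),(312,350),(320,330),(472,290),(500,350),(350,320),(132,249),(118,256)]: print(u,v,W[v,u].round(3))
o=bot.get_obs();print(cv2.Rodrigues(o['ee_rot'])[0].round(3))
E
```

```text
320 330 [0.638 0.085 0.048]
100 300 [ 0.616 -0.36  -0.002]
200 270 [ 0.5   -0.196 -0.002]
186 310 [ 0.628 -0.172  0.028]
312 350 [0.665 0.076 0.023]
320 330 [0.638 0.085 0.048]
472 290 [0.501 0.347 0.061]
500 350 [0.637 0.388 0.073]
350 320 [0.572 0.13  0.005]
132 249 [ 0.494 -0.344  0.024]
118 256 [ 0.508 -0.372  0.012]
[[-0.     0.312 -0.95 ]
 [ 0.001 -0.95  -0.312]
 [-1.    -0.001 -0.   ]]
```

View pics/crop1.png

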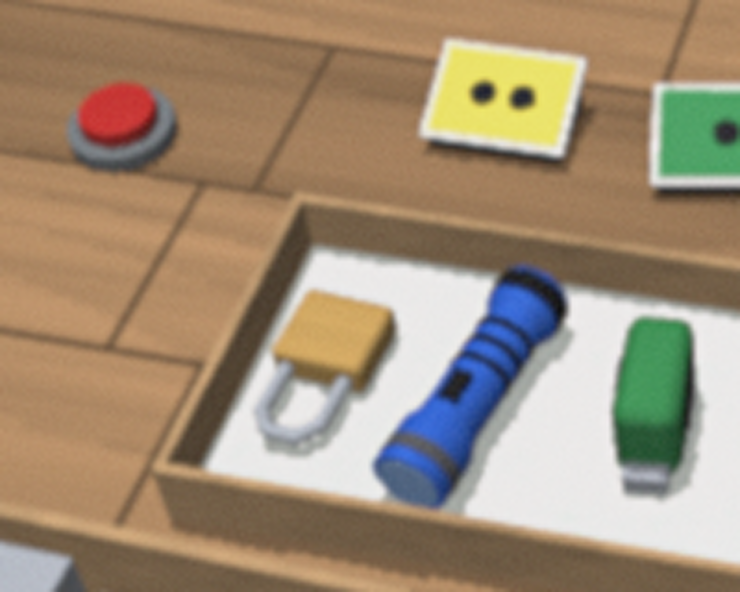

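The crop shows a blue torch with black bands (crop pixel 470,390) and a yellow card with two dots (503,97), so both targets are confirmed. Measured points:

| Point | x (m) | y (m) | z (m) | Check |
|---|---|---|---|---|
| Torch middle | 0.643 | -0.080 | about 0.024 | length 129 mm vs 130 given |
| Card face | 0.441 | -0.135 | 0.024 | height matches the 24 mm given |
| Button top | 0.495 | -0.345 | 0.025 | – |

I'll shut the fingers and travel high, keeping the orientation fixed. The first shift is tool (x 0, y -398, z -586) mm.

```bash
python3 -m inch '[[[0,0,0],[0,-8,-12],1],[[0,0,0],[0,-24,-35],1],[[0,0,0],[0,-44,-64],1],[[0,0,0],[0,-66,-97],1],[[0,0,0],[0,-88,-130],1],[[0,0,0],[0,-110,-162],1],[[0,0,0],[0,-132,-195],1],[[0,0,0],[0,-154,-227],1],[[0,0,0],[0,-176,-260],1],[[0,0,0],[0,-199,-293],1],[[0,0,0],[0,-222,-327],1],[[0,0,0],[0,-245,-361],1],[[0,0,0],[0,-268,-395],1],[[0,0,0],[0,-291,-429],1],[[0,0,0],[0,-314,-463],1],[[0,0,0],[0,-337,-497],1],[[0,0,0],[0,-360,-530],1],[[0,0,0],[0,-380,-560],1],[[0,0,0],[0,-393,-579],1],[[0,0,0],[0,-398,-586],1]]'
python3 - <<'E'
from h import *
grab('wrist');grab('scene');o=bot.get_obs();print(o['q'].round(2),o['tcp_pos'].round(4),o['gripper_width'],o['t'])
T=cv2.Rodrigues(o['ee_rot'])[0]
for p in [(.643,-.08,.071)]: print((1000*T.T@(np.array(p)-o['tcp_pos'])).round(1))
E
ls pics
```

```text
t: 1.77
tcp_pos: [0.6442, -0.0773, 0.2306]
ee_rot: [2.048, 0.331, -2.05]
force: [-1.0, -0.7, -0.5]
gripper_width: 0.004
[-0.16  0.06  1.5   0.    1.58  1.09] [ 0.6433 -0.0792  0.2307] 0.002815596822457977 1.8667
[159.7   0.7   0.4]
crop1.png
scene.pkl
scene_186.png
scene_5.png
side.pkl
side_10.png
wrist.pkl
wrist_181.png
```

View pics/wrist_181.png

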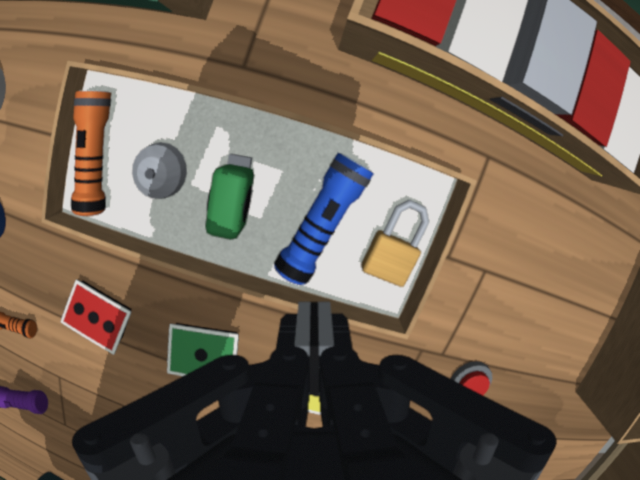

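View pics/scene_186.png

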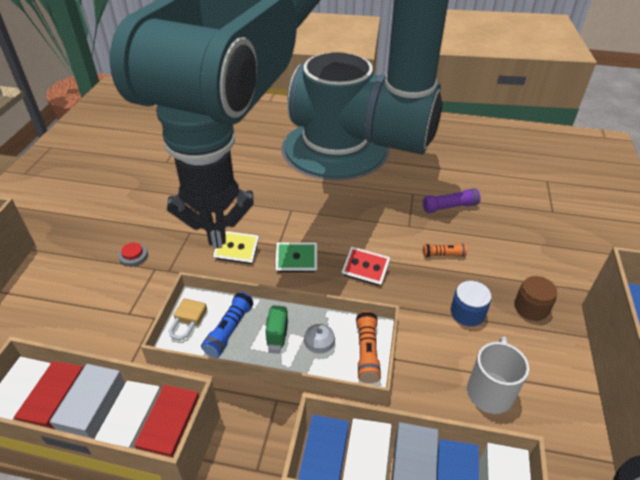

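The wrist view shows the blue torch centred near (325,218); the fingertips at (315,310) are shut and nothing in the scene has moved. I'll cross-check the torch middle by casting the fisheye ray onto its axis height.

```bash
python3 - <<'E'
from h import *
d=pickle.load(open('pics/wrist.pkl','rb'));K=d['intrinsics'];R=cv2.Rodrigues(np.array(d['rvec'],float))[0];C=-R.T@np.array(d['tvec']).reshape(3)
def ray(u,v,z):
    a=np.array([(u-K[0,2])/K[0,0],(v-K[1,2])/K[1,1]]);t=np.linalg.norm(a);r=R.T@np.r_[a/t*np.sin(t),np.cos(t)];return (C+r*(z-C[2])/r[2]).round(3)
for u,v,z in [(354,168,.024),(295,268,.024),(325,218,.024),(475,380,.024)]:print(u,v,ray(u,v,z))
E
```

```text
354 168 [ 0.698 -0.1    0.024]
295 268 [ 0.584 -0.078  0.024]
325 218 [ 0.643 -0.09   0.024]
475 380 [ 0.507 -0.34   0.024]
```

All three views agree to within about 10 mm, so I use y = -0.084. Now I descend 159 mm and hold.

```bash
python3 -m inch '[[[0,0,0],[6,4,1],1],[[0,0,0],[20,4,1],1],[[0,0,0],[40,4,1],1],[[0,0,0],[62,4,1],1],[[0,0,0],[84,4,1],1],[[0,0,0],[106,4,1],1],[[0,0,0],[126,4,1],1],[[0,0,0],[142,4,1],1],[[0,0,0],[154,4,1],1],[[0,0,0],[159,4,1],1],[[0,0,0],[159,4,1],1],[[0,0,0],[159,4,1],1],[[0,0,0],[159,4,1],1],[[0,0,0],[159,4,1],1],[[0,0,0],[159,4,1],1],[[0,0,0],[159,4,1],1]]'
python3 - <<'E'
from h import *
grab('side');o=bot.get_obs();print(o['tcp_pos'].round(4),o['t'],o['force'].round(1))
E
ls pics/side_*
```

```text
t: 3.2
tcp_pos: [0.6436, -0.0848, 0.0729]
ee_rot: [2.051, 0.327, -2.049]
force: [0.3, 1.0, 0.4]
gripper_width: -0.0
[ 0.6436 -0.0848  0.0727] 3.25 [-0.5 -0.1 -0.1]
pics/side_10.png
pics/side_325.png
```

View pics/side_325.png

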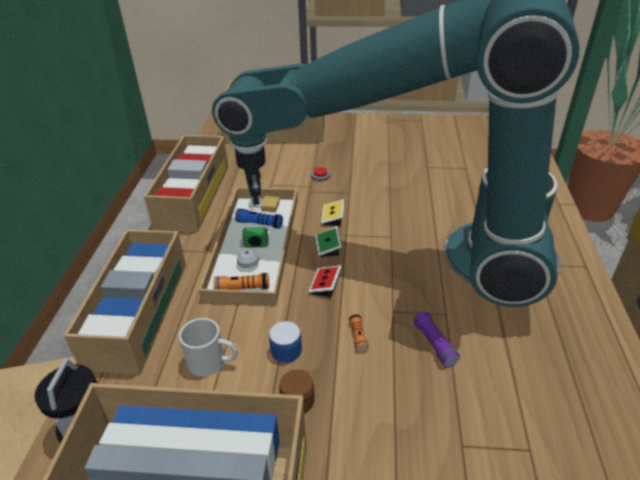

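```bash
python3 -m inch '[[[0,0,0],[0,0,0],1],[[0,0,0],[0,0,0],1],[[0,0,0],[0,0,0],1],[[0,0,0],[0,0,0],1],[[0,0,0],[0,0,0],1],[[0,0,0],[0,0,0],1],[[0,0,0],[0,0,0],1],[[0,0,0],[0,0,0],1],[[0,0,0],[0,0,0],1],[[0,0,0],[0,0,0],1],[[0,0,0],[0,0,0],1],[[0,0,0],[0,0,0],1],[[0,0,0],[0,0,0],1],[[0,0,0],[0,0,0],1],[[0,0,0],[0,0,0],1],[[0,0,0],[0,0,0],1],[[0,0,0],[0,0,0],1],[[0,0,0],[0,0,0],1],[[0,0,0],[0,0,0],1],[[0,0,0],[0,0,0],1]]'
python3 - <<'E'
from h import *
o=bot.get_obs();T=cv2.Rodrigues(o['ee_rot'])[0];print(o['tcp_pos'].round(4))
for p in [(.441,-.135,.2),(.441,-.135,.057),(.495,-.345,.15)]: print((1000*T.T@(np.array(p)-o['tcp_pos'])).round(1))
E
```

```text
t: 4.92
tcp_pos: [0.6434, -0.0848, 0.0723]
ee_rot: [2.05, 0.328, -2.05]
force: [-0.6, -0.3, -0.1]
gripper_width: 0.002
[ 0.6434 -0.0848  0.0723]
[-127.7  -15.3  208. ]
[ 15.3 -15.3 208. ]
[-77.7 201.  222.1]
```

The side view shows the fingertips at (256,205), just above the middle of the torch barrel (259,218), with no contact. The hold lasted about 2.2 s. Now I go up, then across to above the yellow card.

```bash
python3 -m inch '[[[0,0,0],[-6,0,0],1],[[0,0,0],[-22,0,0],1],[[0,0,0],[-46,0,0],1],[[0,0,0],[-72,0,0],1],[[0,0,0],[-96,0,0],1],[[0,0,0],[-115,-1,6],1],[[0,0,0],[-125,-2,20],1],[[0,0,0],[-128,-3,42],1],[[0,0,0],[-128,-5,68],1],[[0,0,0],[-128,-7,94],1],[[0,0,0],[-128,-9,120],1],[[0,0,0],[-128,-11,146],1],[[0,0,0],[-128,-13,170],1],[[0,0,0],[-128,-14,190],1],[[0,0,0],[-128,-15,202],1],[[0,0,0],[-128,-15,208],1],[[0,0,0],[-128,-15,208],1]]'
python3 -m inch '[[[0,0,0],[6,0,0],1],[[0,0,0],[20,0,0],1],[[0,0,0],[40,0,0],1],[[0,0,0],[62,0,0],1],[[0,0,0],[84,0,0],1],[[0,0,0],[104,0,0],1],[[0,0,0],[122,0,0],1],[[0,0,0],[135,0,0],1],[[0,0,0],[142,0,0],1],[[0,0,0],[143,0,0],1],[[0,0,0],[143,0,0],1],[[0,0,0],[143,0,0],1]]'
python3 - <<'E'
from h import *
grab('side');o=bot.get_obs();print(o['tcp_pos'].round(4),o['t'],o['force'].round(1))
E
ls pics/side_*
```

```text
t: 6.33
tcp_pos: [0.4406, -0.1356, 0.201]
ee_rot: [2.052, 0.326, -2.049]
force: [0.1, -0.4, -0.7]
gripper_width: 0.001
t: 7.33
tcp_pos: [0.4416, -0.1354, 0.0581]
ee_rot: [2.051, 0.327, -2.049]
force: [0.1, -0.4, 0.4]
gripper_width: -0.005
[ 0.4416 -0.1355  0.0583] 7.3833 [ 0.1  0.  -0. ]
pics/side_10.png
pics/side_325.png
pics/side_738.png
```

View pics/side_738.png

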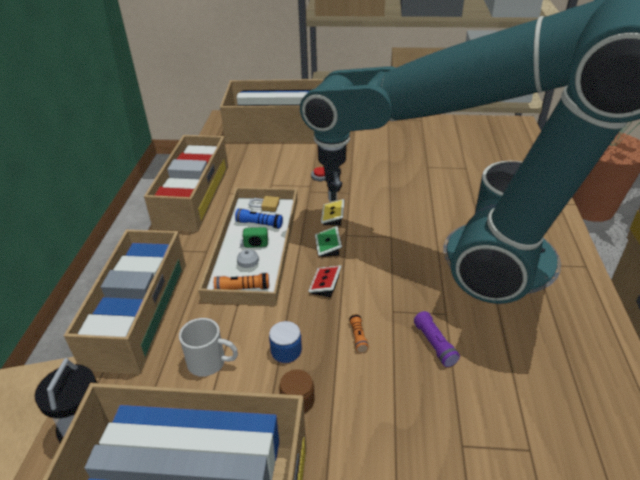

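```bash
python3 -m inch '[[[0,0,0],[0,0,0],1],[[0,0,0],[0,0,0],1],[[0,0,0],[0,0,0],1],[[0,0,0],[0,0,0],1],[[0,0,0],[0,0,0],1],[[0,0,0],[0,0,0],1],[[0,0,0],[0,0,0],1],[[0,0,0],[0,0,0],1],[[0,0,0],[0,0,0],1],[[0,0,0],[0,0,0],1],[[0,0,0],[0,0,0],1],[[0,0,0],[0,0,0],1],[[0,0,0],[0,0,0],1],[[0,0,0],[0,0,0],1],[[0,0,0],[0,0,0],1],[[0,0,0],[0,0,0],1],[[0,0,0],[0,0,0],1],[[0,0,0],[0,0,0],1],[[0,0,0],[0,0,0],1],[[0,0,0],[0,0,0],1]]'
python3 -m inch '[[[0,0,0],[0,0,0],1],[[0,0,0],[0,0,0],1],[[0,0,0],[0,0,0],1]]'
python3 - <<'E'
from h import *
o=bot.get_obs();T=cv2.Rodrigues(o['ee_rot'])[0];print(o['tcp_pos'].round(4))
for p in [(.495,-.345,.15)]: print((1000*T.T@(np.array(p)-o['tcp_pos'])).round(1))
E
```

```text
t: 9.05
tcp_pos: [0.4411, -0.1353, 0.0573]
ee_rot: [2.05, 0.328, -2.05]
force: [0.3, 0.3, 0.2]
gripper_width: 0.003
t: 9.3
tcp_pos: [0.4411, -0.1353, 0.0573]
ee_rot: [2.05, 0.328, -2.05]
force: [0.3, -0.5, 0.7]
gripper_width: -0.003
[ 0.4411 -0.1353  0.0573]
[-92.7 216.   14.1]
```

The side view shows the fingertips at (333,197), just above the card face (332,212), and nothing has shifted. The hold was about 2.2 s. Next I go up and over to the button, and look again from there.

```bash
python3 -m inch '[[[0,0,0],[-6,0,0],1],[[0,0,0],[-22,0,0],1],[[0,0,0],[-46,0,0],1],[[0,0,0],[-68,0,0],1],[[0,0,0],[-84,6,0],1],[[0,0,0],[-92,22,1],1],[[0,0,0],[-93,45,3],1],[[0,0,0],[-93,70,5],1],[[0,0,0],[-93,96,6],1],[[0,0,0],[-93,122,8],1],[[0,0,0],[-93,148,10],1],[[0,0,0],[-93,174,12],1],[[0,0,0],[-93,196,13],1],[[0,0,0],[-93,210,14],1],[[0,0,0],[-93,216,14],1],[[0,0,0],[-93,216,14],1],[[0,0,0],[-93,216,14],1]]'
python3 - <<'E'
from h import *
d=grab('wrist');grab('scene')
o=bot.get_obs();print(o['tcp_pos'].round(4),o['t'])
# button tops from stored clear views
for n,roi in(('scene',(112,236,152,270)),('side',(305,160,335,185))):
    d=pickle.load(open('pics/%s.pkl'%n,'rb')) 
    a,b,c,e=roi;img=d['color'];hsv=cv2.cvtColor(img,cv2.COLOR_RGB2HSV)
    m=cv2.inRange(hsv,(170,120,60),(180,255,255))|cv2.inRange(hsv,(0,120,60),(8,255,255))
    W=cloud(d);s=np.zeros((480,640),bool);s[b:e,a:c]=m[b:e,a:c]>0;s&=(W[...,2]>.022)
    p=W[s];print(n,len(p),p.min(0).round(3),p.max(0).round(3),np.median(p,0).round(3)) if len(p) else 0
E
ls pics/wrist*
```

```text
t: 10.72
tcp_pos: [0.495, -0.3443, 0.1503]
ee_rot: [2.05, 0.328, -2.051]
force: [-0.1, 0.7, 0.5]
gripper_width: -0.002
[ 0.495  -0.344   0.1505] 10.8167
scene 185 [ 0.474 -0.367  0.022] [1.197 0.188 0.808] [ 0.495 -0.347  0.024]
side 32 [ 0.463 -0.36   0.022] [ 0.513 -0.14   0.154] [ 0.493 -0.338  0.023]
pics/wrist.pkl
pics/wrist_1076.png
pics/wrist_181.png
```

View pics/wrist_1076.png

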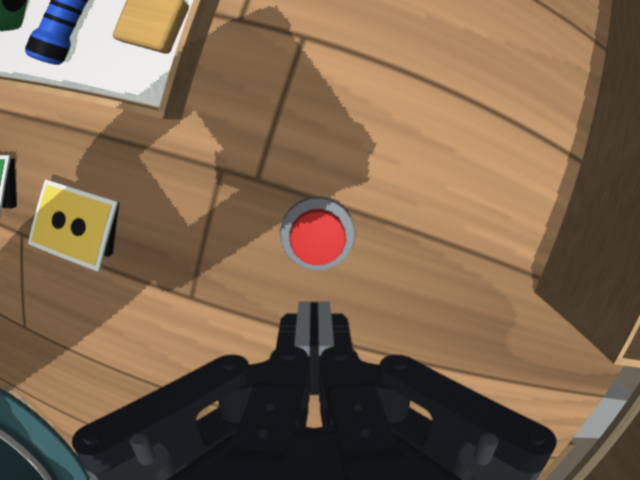

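```bash
python3 - <<'E'
from h import *
d=pickle.load(open('pics/scene.pkl','rb'))
cv2.imwrite('pics/crop2.png',cv2.resize(d['color'][180:300,60:220,::-1],None,fx=4,fy=4))
E
```

```text
(no output)
```

View pics/crop2.png

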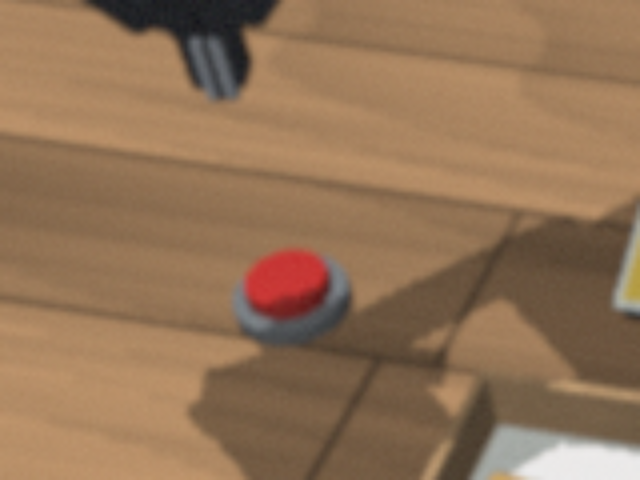

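The wrist view shows the button at (318,237), straight ahead of the fingertips; the crop shows the fingertips above it with clear space around. I'll cast that ray.

```bash
python3 - <<'E'
from h import *
d=pickle.load(open('pics/wrist.pkl','rb'));K=d['intrinsics'];R=cv2.Rodrigues(np.array(d['rvec'],float))[0];C=-R.T@np.array(d['tvec']).reshape(3)
def ray(u,v,z):
    a=np.array([(u-K[0,2])/K[0,0],(v-K[1,2])/K[1,1]]);t=np.linalg.norm(a);r=R.T@np.r_[a/t*np.sin(t),np.cos(t)];return C+r*(z-C[2])/r[2]
hsv=cv2.cvtColor(d['color'],cv2.COLOR_RGB2HSV);m=(cv2.inRange(hsv,(170,150,60),(180,255,255))|cv2.inRange(hsv,(0,180,120),(5,255,255)))[190:280,270:370]
c=max(cv2.findContours(m,0,2)[0],key=cv2.contourArea);(u,v),r=cv2.minEnclosingCircle(c);print(u+270,v+190,r)
p=ray(u+270,v+190,.025);print(p.round(4),np.linalg.norm(ray(u+270+r,v+190,.025)-p))
print('depth',d['depth'][int(v+190),int(u+270)],C)
o=bot.get_obs();T=cv2.Rodrigues(o['ee_rot'])[0];print((1000*T.T@(p-o['tcp_pos'])).round(1))
E
```

```text
317.17004776000977 236.90838241577148 26.828821182250977
[ 0.4959 -0.3476  0.025 ] 0.02021521802679596
depth 0.28108376 [ 0.57072288 -0.32015476  0.29278589]
[125.5   3.7   0.3]
```

All views agree on (0.496, -0.347, 0.025) for the button. I lower to 10 mm above it first.

```bash
python3 -m inch '[[[0,0,0],[6,3,0],1],[[0,0,0],[20,3,0],1],[[0,0,0],[42,3,0],1],[[0,0,0],[66,3,0],1],[[0,0,0],[88,3,0],1],[[0,0,0],[104,3,0],1],[[0,0,0],[112,3,0],1],[[0,0,0],[115,3,0],1],[[0,0,0],[115,3,0],1],[[0,0,0],[115,3,0],1]]'
python3 -m inch '[[[0,0,0],[2,0,0],1],[[0,0,0],[4,0,0],1],[[0,0,0],[6,0,0],1],[[0,0,0],[8,0,0],1],[[0,0,0],[9,0,0],1],[[0,0,0],[10,0,0],1],[[0,0,0],[11,0,0],1],[[0,0,0],[12,0,0],1],[[0,0,0],[12,0,0],1],[[0,0,0],[12,0,0],1]]'
```

```text
t: 11.65
tcp_pos: [0.4963, -0.348, 0.036]
ee_rot: [2.051, 0.327, -2.049]
force: [0.5, -1.0, 0.1]
gripper_width: -0.004
t: 12.48
tcp_pos: [0.496, -0.3478, 0.0233]
ee_rot: [2.05, 0.328, -2.05]
force: [-0.3, 0.2, -0.4]
gripper_width: 0.002
```

No contact yet at z = 0.0233. I continue down in 1 mm steps, watching the force.

```bash
python3 -m inch '[[[0,0,0],[1,0,0],1],[[0,0,0],[2,0,0],1],[[0,0,0],[3,0,0],1],[[0,0,0],[3,0,0],1],[[0,0,0],[3,0,0],1]]'
python3 -m inch '[[[0,0,0],[1,0,0],1],[[0,0,0],[2,0,0],1],[[0,0,0],[2,0,0],1],[[0,0,0],[2,0,0],1]]'
```

```text
t: 12.9
tcp_pos: [0.4961, -0.3478, 0.0204]
ee_rot: [2.05, 0.327, -2.05]
force: [0.6, 0.3, 2.2]
gripper_width: -0.003
t: 13.23
tcp_pos: [0.4961, -0.3478, 0.0184]
ee_rot: [2.05, 0.327, -2.05]
force: [0.2, 0.2, 3.3]
gripper_width: -0.001
```

```bash
python3 -m inch '[[[0,0,0],[1,0,0],1],[[0,0,0],[2,0,0],1],[[0,0,0],[2,0,0],1],[[0,0,0],[2,0,0],1]]'
python3 -m inch '[[[0,0,0],[1,0,0],1],[[0,0,0],[1,0,0],1],[[0,0,0],[1,0,0],1]]'
```

```text
t: 13.57
tcp_pos: [0.4961, -0.3479, 0.0164]
ee_rot: [2.05, 0.327, -2.05]
force: [0.5, 0.4, 4.8]
gripper_width: -0.002
t: 13.82
tcp_pos: [0.4961, -0.3479, 0.0159]
ee_rot: [2.05, 0.327, -2.05]
force: [-3.0, 2.8, 10.7]
gripper_width: -0.002
```

The force jumped to 10.7 N and motion stopped after about 7 mm of travel, so the button has bottomed out. A short hold, then I draw up.

```bash
python3 -m inch '[[[0,0,0],[0,0,0],1],[[0,0,0],[0,0,0],1],[[0,0,0],[0,0,0],1],[[0,0,0],[0,0,0],1],[[0,0,0],[-3,0,0],1],[[0,0,0],[-8,0,0],1],[[0,0,0],[-18,0,0],1],[[0,0,0],[-36,0,0],1],[[0,0,0],[-60,0,0],1],[[0,0,0],[-84,0,0],1],[[0,0,0],[-106,0,0],1],[[0,0,0],[-122,0,0],1],[[0,0,0],[-132,0,0],1],[[0,0,0],[-135,0,0],1],[[0,0,0],[-135,0,0],1],[[0,0,0],[-135,0,0],1]]'
python3 - <<'E'
from h import *
a=cv2.imread('pics/scene_5.png')
d=grab('scene');grab('side');b=d['color'][:,:,::-1]
o=bot.get_obs();print(o['t'],o['tcp_pos'].round(3),o['force'].round(1))
W=cloud(d);print(W[249,132].round(3))
cv2.imwrite('pics/diff.png',np.ascontiguousarray(np.hstack([a,b])[200:420,:][:, list(range(100,500))+list(range(740,1140))]))
E
```

```text
t: 15.15
tcp_pos: [0.4957, -0.3475, 0.1492]
ee_rot: [2.05, 0.329, -2.052]
force: [-0.4, 0.6, -1.2]
gripper_width: 0.0
15.25 [ 0.496 -0.347  0.149] [-0.8 -0.7 -0.5]
[ 0.493 -0.344  0.023]
```

View pics/diff.png

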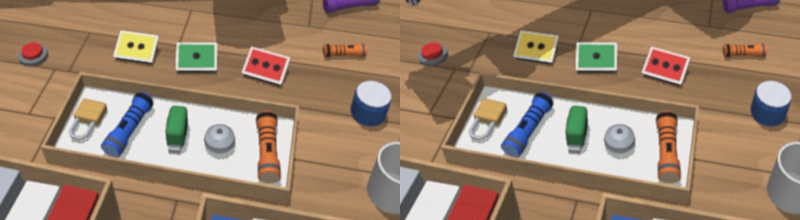

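Comparing before (left) and after (right), every article, card and the tin is in the same place. The button (right half, 432,50) is up again at z = 0.023, and the arm is clear at z = 0.149. Handing in.

```bash
python3 - <<'E'
from station import bot
print(bot.get_obs()['t']);print(bot.hand_in())
E
```

```text
15.25
the job is handed in; nothing more can be done
None
```

The job is done and handed in at t = 15.25 s; the hand-in reports no verdict. With the fingers shut, I pointed about 3 cm above the middle of the blue torch and then of the yellow card, for about 2.2 s each. I then pressed the call button to its stop and drew 13 cm clear. Between them I travelled with the fingertips at 15–23 cm.

- **Button:** it gave about 7 mm of travel, then the force jumped to 10.7 N with no further motion, which I took as fully down. Afterwards its top read 0.023 m, against 0.024 m at the same pixel before the press.
- **Articles, cards, tin and mug:** by eye, the before and after pictures show nothing shifted (the mug is only partly in that crop). I felt no contact force other than on the button.
- **Disagreement:** the views differed by up to about 14 mm on the torch's sideways position (-76 to -90 mm). I used -84 mm, well inside the 30 mm allowed.

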